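Close the fan-handle press and hold it shut

TASK

A round hand fan lies in the wooden press with its handle across the lower half. Pull the lock slide away from the lower half to its end stop so that its fork is clear, then fit the long upper half (not the short one) over the two dowels until it lies flush on the lower half, and press it down with a firm, steady push of about 15 N. Finish while still holding it pressed down in the gripper, and leave everything else on the table where it is.

Things in the scene. Friction and masses are not known exactly. Their poses are not given: they have to be found in the camera images.
- press: The press, fixed; origin on the table under the seat, axes as the seat's. Plywood base 12 mm thick, x -50 to 50, y -90 to 230 mm. The fan in it does not move: its round handle (16 mm thick) lies along x over the middle of the lower half, 8 mm proud of it, reaching to x = -102 mm; its disc (220 mm across, 6 mm thick, 45 mm up) is centred at x = +168 mm.
- seat (a point): Centre of the flat top face of the press's lower half, a fixed pale wooden block 70 x 140 mm (x, y), top 45 mm above the table. z up. Two upright steel dowels stand on it at x = 0, y = +45 and -45 mm: 10 mm thick, 27 mm tall, the last 9 mm tapering to a 4 mm tip.
- lock (a joint): Travel of the lock slide along the seat's +y axis (m). 0 = fully in: its flat steel fork (6 mm thick, two prongs either side of the +y dowel) lies on the lower half and prevents closing. 0.060 = fully out at its end stop, fork 15 mm clear of the upper half's place. Stays where left; moving it takes about 2 N.
- lock_grip (a point): Centre of the slide's upright dark-wood grip block, 22 (x) x 30 (y) x 40 mm high, its centre 71.5 mm above the table; axes as the seat's; 115 mm plus the joint value from the seat in y. It stands on a metal carriage 42 mm wide in x whose top is 51.5 mm above the table.
- upper_mid (a point): Long upper half, loose, flat on the table, 0.17-0.35 kg. Point: its centre, 30 mm above its underside, level with the plate's top. Pale plate 56 (x) x 130 (y) x 30 mm, 13 mm through holes at y = +-45 mm, groove under the middle for the fan handle (30 wide, 12 deep); on top a dark grip rib 26 (x) x 64 (y) x 30 mm high. Fits either way round. Seated, this point is 30 mm above the seat.
- short_mid (a point): The short upper half of another size, to be left alone: same build and thickness but only 100 mm long in y, rib 40 mm long, holes at y = +-32 mm, so it does not fit these dowels. Its centre, 30 mm above its underside. The two upper halves swap places between starts.
- brush: A brush lying on the table, 170 mm long. Bystander.
- reel: A standing thread reel, 52 mm across, 68 mm high; origin under its centre. Bystander.
- jar: A small white lidded jar, 52 mm across, 65 mm high; origin under its centre. Bystander.
- rule: A flat steel rule, 30 x 200 x 5 mm; origin under its centre. Bystander.

How it is judged:
On the way, in this order (a step that is already met when the one before it is completed fails the run):
1. the lock slide is at its end stop (within 5 mm) (value of joint lock above 0.055 m), for 0.2 s.
2. with the slide still out, the long upper half lies flush on the lower half, over both dowels (value of joint lock above 0.055 m and horizontal distance between upper_mid and seat below 0.004 m and z of upper_mid in the frame of seat below 0.0325 m and angle between the z axis of upper_mid and the z axis of seat, either way round below 0.04 rad and angle between the y axis of upper_mid and the y axis of seat, either way round below 0.06 rad), for 0.2 s.
At the end, for the whole second after the job is handed in: The lock slide is within 5 mm of its end stop; the long upper half sits on both dowels, flush (gap under 2.5 mm, centre within 4 mm, tilt under 0.04 rad, turn under 0.06 rad) and still; the two halves bear on each other with 8 to 50 N while the fingers are on the upper half (over 3 N) (all of step 2 and contact force between upper and press between 8 and 50 N and contact force between the fingers and upper above 3 N and linear speed of upper below 0.02 m/s); the arm keeps its last pose, push and grip.
It fails at once if the short upper half is shifted by more than 30 mm (distance of short_mid from where it was at the start of the episode above 0.03 m).
It fails at once if the brush, reel, jar or rule is shifted by more than 30 mm (distance of any of brush, reel, jar, rule from where it was at the start of the episode above 0.03 m).
It also fails if it takes over 59 s, if anything falls off the work surface, if the arm or the gripper's body presses on something with over 40 N, if the wrist force passes 120 N, or if a joint passes its speed limit or range.

ROBOT

A 6-joint arm with a two-finger parallel gripper is mounted at the origin on the work surface. World frame = base frame: x ahead of the robot, y to its left, z up, the work surface at z = 0. Lengths are in m, angles in rad, forces in N, time in s.
With the tool pointing down it reaches from about 0.375 to 0.975 m from the base axis. Payload 3.8 kg.
Tool frame: the origin (TCP) lies at the very end of the fingers, on their centre line; the grasp point (between the pads) lies 19 mm behind it; z points along the fingers, x is the direction in which the jaws open and shut, and the axes are right-handed (so a half turn about z gives the same grasp; the last joint's range is limited). The gripper opens to 85 mm and grips with 20 to 120 N. Pads are 22 mm wide; open, the fingers measure 114 mm over their backs; the gripper's body (76 mm by 85 mm) begins 54 mm behind the grasp point. The pads swing forward as they close: fully open they stand 13 mm farther back than shut.
Start: joints at [1.29, 0.264, 1.604, -0, 1.274, -0.037], TCP at [0.163, 0.655, 0.231] pointing down, gripper open.
Joint ranges: [-2.63, 2.63], [-0.94, 2.18], [0.31, 2.57], [-1.31, 4.45], [0, 2.66], [-2.55, 2.55]. Speed limits (rad/s): [2.57, 2.57, 3.14, 3.14, 3.14, 3.14].

INTERFACE

Orientations are given as a rotation vector (axis times angle).
In Python, from workcell import bot gives the robot as it stands.
- The arm moves only by the tool carry_out, never from a script. Its argument "deltas" is a list of rows, each an object with "delta_pos": the shift along the tool's x, y, z in m, a list of three; "dr": the turn, a rotation vector about the tool's x, y, z in rad, a list of three. A call has 1 to 10 rows; each row shifts and turns the commanded pose from where the row before left it, along the tool's axes as they then stand; what a row does not reach is not made up. A row lasts 1/8 s, in which the tool goes at most 62.5 mm and 10.7 degrees, less where a joint would pass 70% of its speed; a pose out of reach is approached as far as the arm can. A call is refused whole if a number of a shift passes 0.0625 or a number of a turn 0.188, either way. A call with a gripper value outside its range is refused whole. "grip" is the opening, from 0 (shut) to 1 (fully open), set as the call begins (left out, the last holds). The fingers move at their own pace and stop on an object; "force" is the grip in N (left out, the last holds). Time passes only in rows, so rows that do not move let the fingers close. It gives the time, the measured TCP pose, the force and the opening at its end, in the units of the state.
- bot.read_state(): the state, without advancing time (a new reading comes with each control period).
- bot.read_camera(name): name is "scene" or "side" or "wrist"; returns a dict with "frame" (420x560x3 uint8, red, green, blue), "K" (3x3 intrinsics, pixels), "xyz" and "attitude" of the camera in the world; the wrist camera has in their place "hand_eye" (4x4, takes a point from camera to tool coordinates, whose origin is the TCP and whose axes are the tool frame's). Camera axes: x right, y down, z forward; pixel columns grow to the right and rows downward; lengths in m; the calibration is good to about 2 mm. A picture is of the moment at which its call begins: read the wrist's pose just before it. There is no depth.
- bot.finish_job(): hands the job in, once; it reports no verdict.
The state is a dict: "time": time; "q": joint angles; "joint_vel": joint speeds; "joint_torque": joint torques, N m; "tool_pos": TCP position; "tcp_rot": TCP orientation; "wrist_force": force on the tool from outside, world axes, zero at the start; "torque": the same for the moment, N m; "width": opening from 0.0 (shut) to 1.0 (fully open).
Only numpy, scipy, OpenCV 4.12 (cv2) and the standard library are available. Lean on these libraries where they do the work, as an engineer would, in place of code of your own. Each camera call takes 0.05 s, during which the arm holds its last target.

## Working session

There is one attempt and no reset: what is moved stays moved. The work goes in short steps, Python scripts to look and compute and a tool call to move; the robot and the scene stay as the last step left them, time stands still between calls to the robot, and variables do not carry over. Pictures are saved under pics/ and viewed, and the job is handed in when it is done.

Besides the shell and the picture viewer there is one more tool, called after "Request:" by a JSON object that holds its "op" and its "data", one argument or row to a line. carry_out: Moves the arm, as the interface text tells. Its arguments: {"type":"object","properties":{"deltas":{"type":"array"},"grip":{"type":"number"},"force":{"type":"number"}},"required":["deltas"]}

```bash
mkdir -p pics; ls
python3 - <<'E'
from workcell import bot
import cv2,json
s=bot.read_state();print(s)
for n in ["scene","side","wrist"]:
    c=bot.read_camera(n);cv2.imwrite(f"pics/{n}0.png",c["frame"][:,:,::-1])
    print(n,{k:v for k,v in c.items() if k!="frame"})
E
```

```text
pics
{'time': 0.0, 'q': array([ 1.29007927e+00,  2.64743218e-01,  1.60538507e+00,  8.47378910e-07,
        1.27367946e+00, -3.68863565e-02]), 'joint_vel': array([-0.0016881 ,  0.00093821, -0.00011536,  0.00023306, -0.00044669,
       -0.00027126]), 'joint_torque': array([ 3.79202620e-04, -5.15093029e+01, -3.67321730e+01,  5.43232761e-05,
        1.27216318e-02, -3.20608244e-06]), 'tool_pos': array([0.16275011, 0.65433435, 0.22996273]), 'tcp_rot': array([ 2.4740867 ,  1.93399482, -0.00281804]), 'wrist_force': array([ 0.03967202, -0.01450796, -0.19036906]), 'torque': array([-0.01271048, -0.02381529, -0.00377099]), 'width': 0.9990569825844895}
scene {'K': array([[463.13667776,   0.        , 273.34080007],
       [  0.        , 463.13667776, 204.55453972],
       [  0.        ,   0.        ,   1.        ]]), 'xyz': array([ 0.85183834, -0.52540357,  1.08610275]), 'attitude': array([-2.49153318, -0.84319222,  0.22441308])}
side {'K': array([[381.07158819,   0.        , 276.14117716],
       [  0.        , 381.07158819, 205.08744618],
       [  0.        ,   0.        ,   1.        ]]), 'xyz': array([0.43258843, 0.76587457, 0.78988125]), 'attitude': array([-0.08012016,  2.80592057, -1.31918369])}
wrist {'K': array([[333.64917034,   0.        , 280.60678878],
       [  0.        , 333.64917034, 209.27764177],
       [  0.        ,   0.        ,   1.        ]]), 'hand_eye': array([[ 9.99999985e-01, -2.59329420e-05,  1.72884887e-04,
         1.58191321e-04],
       [-3.11923062e-05,  9.46598969e-01,  3.22413386e-01,
        -8.23076476e-02],
       [-1.72013784e-04, -3.22413386e-01,  9.46598953e-01,
        -1.42148528e-01],
       [ 0.00000000e+00,  0.00000000e+00,  0.00000000e+00,
         1.00000000e+00]])}
```

View pics/scene0.png

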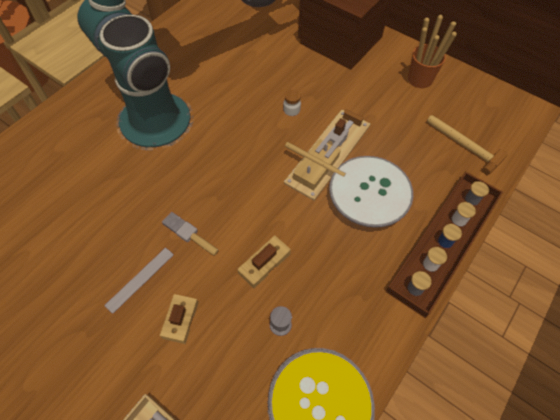

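View pics/side0.png

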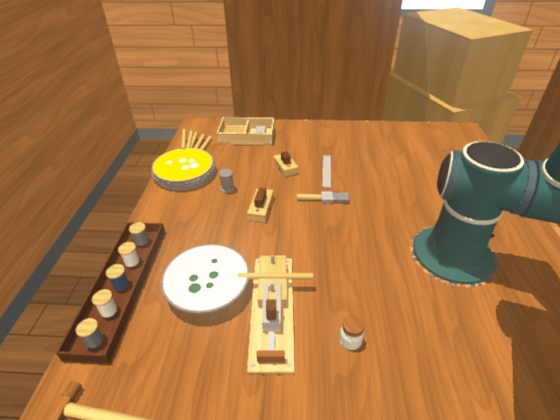

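View pics/wrist0.png

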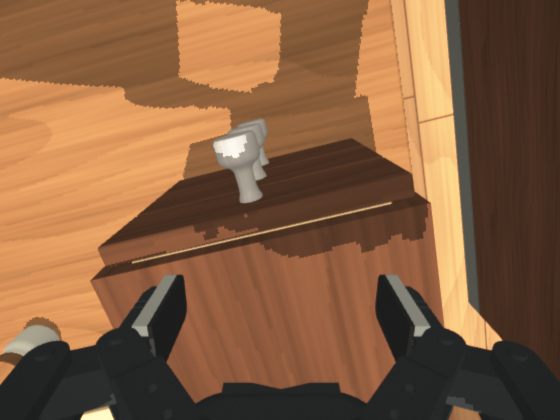

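The scene picture shows the press at about (327,155), with its grip block at (340,127). The long half is at (265,260) and the short half at (180,318). I'll enlarge these for measuring.

```bash
cat > h.py <<'E'
from workcell import bot
import cv2,numpy as np
from scipy.spatial.transform import Rotation as R
def cam(n):
    s=bot.read_state();c=bot.read_camera(n)
    if n=="wrist":
        T=np.eye(4);T[:3,:3]=R.from_rotvec(s["tcp_rot"]).as_matrix();T[:3,3]=s["tool_pos"]
        T=T@c["hand_eye"]
    else:
        T=np.eye(4);T[:3,:3]=R.from_rotvec(c["attitude"]).as_matrix();T[:3,3]=c["xyz"]
    return c["frame"],c["K"],T,s
def bp(K,T,uv,z):
    d=T[:3,:3]@np.linalg.solve(K,[uv[0],uv[1],1.]);o=T[:3,3]
    return o+d*(z-o[2])/d[2]
def pr(K,T,P):
    P=np.atleast_2d(P);p=(P-T[:3,3])@T[:3,:3];p=p@K.T;return p[:,:2]/p[:,2:]
def crop(f,x,y,w,h,k,name):
    cv2.imwrite("pics/"+name,cv2.resize(f[y:y+h,x:x+w,::-1],None,fx=k,fy=k,interpolation=cv2.INTER_CUBIC))
E
python3 - <<'E'
from h import *
f=cv2.imread("pics/scene0.png")[:,:,::-1]
crop(f,270,95,120,110,5,"c_press.png");crop(f,225,220,80,80,6,"c_long.png")
g=cv2.imread("pics/side0.png")[:,:,::-1]
crop(g,225,240,110,140,4,"s_press.png");crop(g,235,175,60,60,8,"s_long.png")
E
```

```text
(no output)
```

View pics/c_press.png

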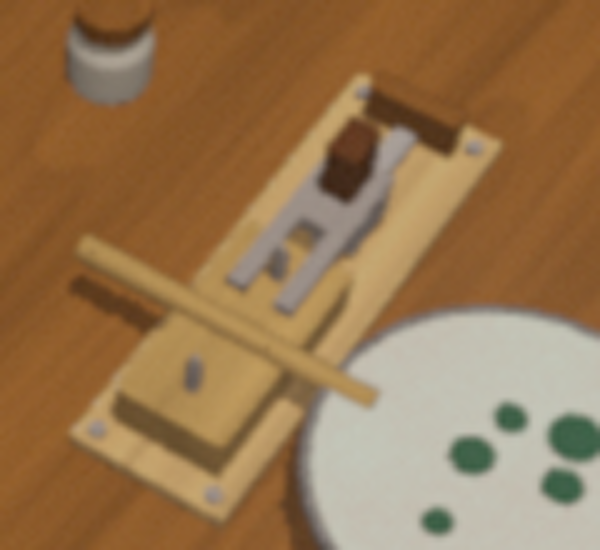

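View pics/c_long.png

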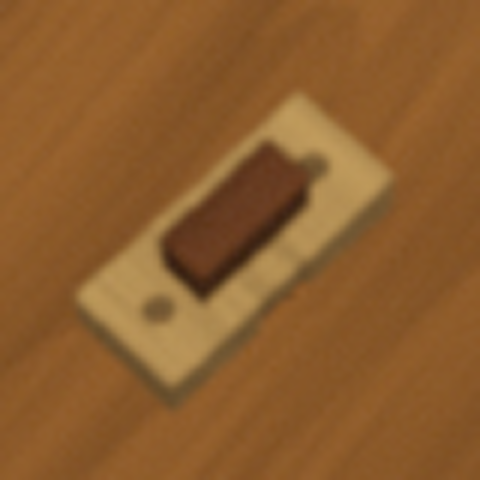

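View pics/s_press.png

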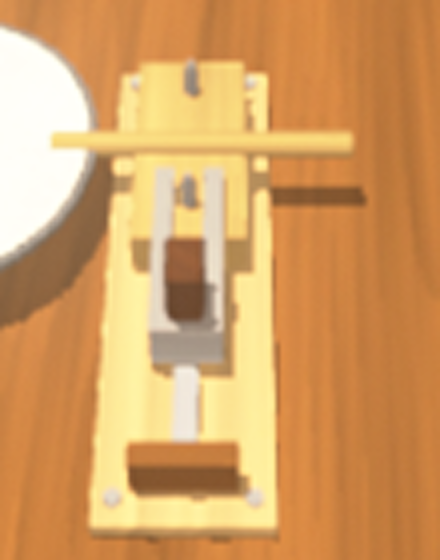

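View pics/s_long.png

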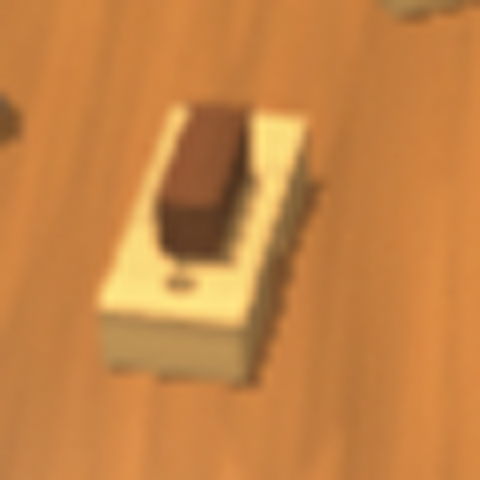

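```bash
cat > fit.py <<'E'
from h import *
from scipy.optimize import least_squares
def calib(n):
    c=bot.read_camera(n);T=np.eye(4);T[:3,:3]=R.from_rotvec(c["attitude"]).as_matrix();T[:3,3]=c["xyz"];return c["K"],T
def W(p,P):
    P=np.array(P,float);c,s=np.cos(p[2]),np.sin(p[2])
    return np.c_[p[0]+c*P[:,0]-s*P[:,1],p[1]+s*P[:,0]+c*P[:,1],P[:,2]]
def fit(obs,p0):
    g=lambda p:np.concatenate([(pr(K,T,W(p,P))-uv).ravel() for K,T,P,uv in obs])
    r=least_squares(g,p0,loss="soft_l1");return r.x,g(r.x).reshape(-1,2)
uc=lambda a,k,o:(np.array(a,float)+.5)/k-.5+np.array(o)
E
cat > est0.py <<'E'
from fit import *
Ks,Ts=calib("scene");Kd,Td=calib("side")
b=.012
Ps=[[-.05,-.09,b],[.05,-.09,b],[.05,.23,b],[-.05,.23,b],[0,-.045,.072],[0,.045,.072]]
us=uc([(70,435),(220,522),(500,145),(362,72),(193,358),(281,250)],5,(270,95))
ud=uc([(270,78),(122,75),(90,530),(278,535),(191,62),(189,178)],4,(225,240))
P=Ps
h=.03
Pl=[[-.028,.065,h],[.028,.065,h],[.028,-.065,h],[-.028,-.065,h]]
uls=uc([(298,92),(393,182),(172,392),(78,297)],6,(225,220))
uld=uc([(248,328),(100,310),(180,105),(308,118)],8,(235,175))
for nm,o in dict(press_s=[(Ks,Ts,Ps,us)],press_d=[(Kd,Td,P,ud)],press=[(Ks,Ts,Ps,us),(Kd,Td,P,ud)],
  long_s=[(Ks,Ts,Pl,uls)],long_d=[(Kd,Td,Pl,uld)],long=[(Ks,Ts,Pl,uls),(Kd,Td,Pl,uld)]).items():
    best=min((fit(o,[.5,.1,y]) for y in (-2,-1,0,1,2,3)),key=lambda r:np.abs(r[1]).sum())
    print(nm,best[0].round(4),best[1].round(1).tolist())
for n,uv,z in [("jar",(292,112),0),("reel",(281,333),0),("jartop",(293,98),.065)]:
    print(n,bp(Ks,Ts,uv,z).round(3))
E
python3 est0.py
```

```text
press_s [0.4951 0.1435 0.0505] [[-0.6, -0.1], [0.1, 0.0], [0.6, 0.0], [-0.7, 0.2], [0.3, 0.2], [0.2, -0.4]]
press_d [0.4916 0.1481 0.0487] [[-0.3, -0.5], [0.2, 0.2], [-0.5, 0.4], [0.2, -0.5], [0.4, 0.6], [0.0, -0.2]]
press [0.4928 0.1464 0.0508] [[-0.6, -1.2], [0.0, -1.1], [0.5, -1.0], [-0.8, -0.7], [0.2, -0.9], [0.1, -1.4], [-0.8, -1.0], [-0.3, -0.3], [-0.8, -0.3], [-0.1, -1.3], [-0.1, 0.1], [-0.4, -0.8]]
long_s [ 0.5566 -0.1708 -0.1234] [[0.1, 0.4], [0.3, -0.5], [-0.0, -0.2], [-0.4, 0.3]]
long_d [ 0.5517 -0.168  -0.1195] [[-0.3, -0.3], [0.3, -0.1], [-0.3, 0.2], [0.3, 0.3]]
long [ 0.5549 -0.1701 -0.1193] [[-0.3, -0.2], [-0.1, -1.2], [-0.3, -0.9], [-0.7, -0.2], [-1.2, -0.8], [-0.6, -0.6], [-1.2, -0.2], [-0.6, -0.1]]
jar [0.315 0.279 0.   ]
reel [ 0.694 -0.284  0.   ]
jartop [0.317 0.276 0.065]
```

Request:
{"op": "carry_out", "data": {
  "deltas": [
    {"delta_pos": [0,0,0],"dr": [0,0,0.1824]},
    {"delta_pos": [0,0,0],"dr": [0,0,0.1824]},
    {"delta_pos": [0,0,0],"dr": [0,0,0.1824]},
    {"delta_pos": [0,0,0],"dr": [0,0,0.1824]},
    {"delta_pos": [0,0,0],"dr": [0,0,0.1824]},
    {"delta_pos": [0,0,0],"dr": [0,0,0.1824]},
    {"delta_pos": [0,0,0],"dr": [0,0,0.1824]}
  ],
  "grip": 1
}}

```text
time: 1.12
tool_pos: [0.1629, 0.6549, 0.231]
tcp_rot: [3.14, 0.069, -0.0]
wrist_force: [0.3, 0.2, 0.5]
width: 1.0
```

Request:
{"op": "carry_out", "data": {
  "deltas": [
    {"delta_pos": [0.0304,0.041,0.003],"dr": [0,0,0]},
    {"delta_pos": [0.0304,0.041,0.003],"dr": [0,0,0]},
    {"delta_pos": [0.0304,0.041,0.003],"dr": [0,0,0]},
    {"delta_pos": [0.0304,0.041,0.003],"dr": [0,0,0]},
    {"delta_pos": [0.0304,0.041,0.003],"dr": [0,0,0]},
    {"delta_pos": [0.0304,0.041,0.003],"dr": [0,0,0]},
    {"delta_pos": [0.0304,0.041,0.003],"dr": [0,0,0]},
    {"delta_pos": [0.0304,0.041,0.003],"dr": [0,0,0]},
    {"delta_pos": [0.0304,0.041,0.003],"dr": [0,0,0]},
    {"delta_pos": [0.0304,0.041,0.003],"dr": [0,0,0]}
  ]
}}

```text
time: 2.38
tool_pos: [0.488, 0.2594, 0.2013]
tcp_rot: [-3.14, -0.079, -0.001]
wrist_force: [0.4, -0.2, 0.1]
width: 0.998
```

Request:
{"op": "carry_out", "data": {
  "deltas": [
    {"delta_pos": [0,0,0],"dr": [0,0,0]},
    {"delta_pos": [0,0,0],"dr": [0,0,0]},
    {"delta_pos": [0,0,0],"dr": [0,0,0]}
  ]
}}

```text
time: 2.75
tool_pos: [0.4864, 0.2618, 0.2013]
tcp_rot: [-3.14, -0.081, 0.0]
wrist_force: [0.9, -0.4, -0.6]
width: 0.996
```

```bash
cat > st.py <<'E'
from h import *
s=bot.read_state();M=R.from_rotvec(s["tcp_rot"]).as_matrix()
print("t",round(s["time"],2),"pos",s["tool_pos"].round(4),"xyaw",round(np.arctan2(M[1,0],M[0,0]),4),"zaxis",M[:,2].round(4),"F",s["wrist_force"].round(1),"w",round(s["width"],3))
E
cat > snap.py <<'E'
from h import *
import sys,pickle
n,name=sys.argv[1:3]
f,K,T,s=cam(n);cv2.imwrite(f"pics/{name}.png",f[:,:,::-1]);pickle.dump((K,T),open(f"pics/{name}.pkl","wb"))
E
python3 st.py; python3 snap.py wrist w1
```

```text
t 2.75 pos [0.4864 0.2618 0.2013] xyaw 0.0516 zaxis [-3.e-04  3.e-04 -1.e+00] F [ 0.9 -0.4 -0.6] w 0.996
```

View pics/w1.png

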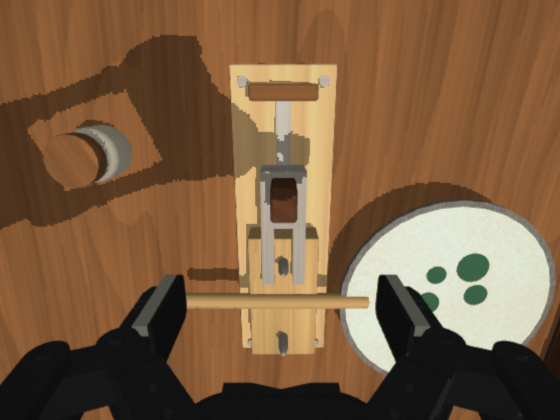

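The wrist view shows the press nearly upright: base back corners at (231,66) and (336,66), block at (284,200), dowels at (283,268) and (283,342). I'll enlarge it.

Run:
```python
from h import *
f=cv2.imread("pics/w1.png")[:,:,::-1]
crop(f,220,160,130,100,6,"w1a.png");crop(f,220,250,130,110,5,"w1b.png")
```

```text
(no output)
```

View pics/w1a.png

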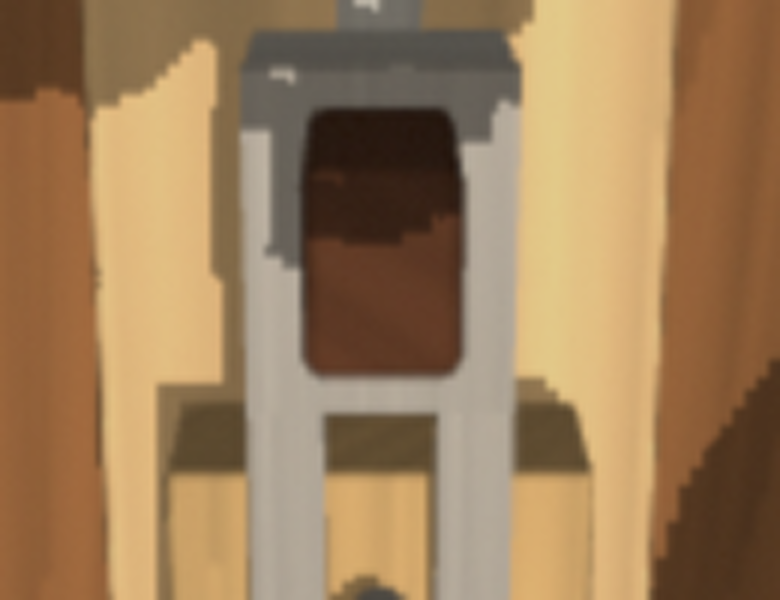

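View pics/w1b.png

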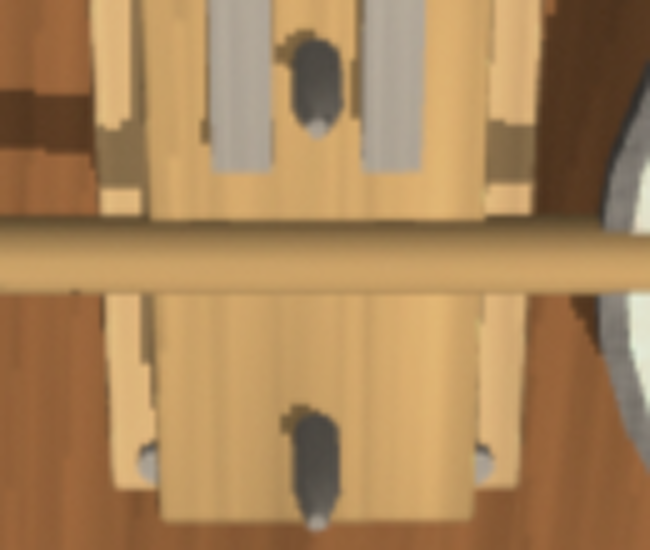

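Run:
```python
from fit import *
import pickle
K,T=pickle.load(open("pics/w1.pkl","rb"))
P=[[0,.045,.072],[0,-.045,.072],[-.035,-.07,.045],[.035,-.07,.045],[-.035,.07,.045],[.035,.07,.045]]
uv=np.r_[uc([(318,129),(318,522),(160,521),(472,521)],5,(220,250)),uc([(170,472),(592,472)],6,(220,160))]
x,r=fit([(K,T,P,uv)],[.493,.146,.05]);print(x.round(4),r.round(1).tolist())
lg=W(x,[[0,.115,.0915]])[0];print("lockgrip",lg.round(4))
print("block -y edge mid",bp(K,T,uc((383,378),6,(220,160)),.0915).round(4),"pred",W(x,[[0,.1,.0915]])[0].round(4))
```

```text
[0.4957 0.1439 0.0522] [[0.1, -0.4], [-0.1, -0.1], [-0.3, 0.5], [0.4, 0.5], [-0.8, -0.0], [0.8, -0.1]]
lockgrip [0.4897 0.2587 0.0915]
block -y edge mid [0.4901 0.2479 0.0915] pred [0.4905 0.2438 0.0915]
```

Request:
{"op": "carry_out", "data": {
  "deltas": [
    {"delta_pos": [0.0035,0.002,0.04],"dr": [0,0,0]},
    {"delta_pos": [0,0,0.04],"dr": [0,0,0]},
    {"delta_pos": [0,0,0.035],"dr": [0,0,0]},
    {"delta_pos": [0,0,0.025],"dr": [0,0,0]},
    {"delta_pos": [0,0,0],"dr": [0,0,0]}
  ]
}}

```text
time: 3.42
tool_pos: [0.488, 0.2589, 0.059]
tcp_rot: [3.138, 0.082, -0.008]
wrist_force: [-0.2, 0.3, 0.1]
width: 0.998
```

Request:
{"op": "carry_out", "data": {
  "deltas": [
    {"delta_pos": [0,0,0],"dr": [0,0,0]},
    {"delta_pos": [0,0,0],"dr": [0,0,0]},
    {"delta_pos": [0,0,0],"dr": [0,0,0]},
    {"delta_pos": [0,0,0],"dr": [0,0,0]},
    {"delta_pos": [0,0,0],"dr": [0,0,0]},
    {"delta_pos": [0,0,0],"dr": [0,0,0]},
    {"delta_pos": [0,0,0],"dr": [0,0,0]},
    {"delta_pos": [0,0,0],"dr": [0,0,0]}
  ],
  "grip": 0,
  "force": 40
}}

```text
time: 4.42
tool_pos: [0.4888, 0.2591, 0.0625]
tcp_rot: [3.141, 0.079, -0.006]
wrist_force: [-8.6, -0.1, 10.4]
width: 0.252
```

```bash
python3 st.py
```

```text
t 4.42 pos [0.4888 0.2591 0.0625] xyaw 0.05 zaxis [-3.7e-03 -1.0e-04 -1.0e+00] F [-8.6 -0.1 10.4] w 0.252
```

Request:
{"op": "carry_out", "data": {
  "deltas": [
    {"delta_pos": [-0.0012,0,-0.0035],"dr": [0,0,0]},
    {"delta_pos": [0,-0.012,0],"dr": [0,0,0]},
    {"delta_pos": [0,-0.012,0],"dr": [0,0,0]},
    {"delta_pos": [0,-0.012,0],"dr": [0,0,0]},
    {"delta_pos": [0,-0.012,0],"dr": [0,0,0]},
    {"delta_pos": [0,-0.009,0],"dr": [0,0,0]},
    {"delta_pos": [0,0,0],"dr": [0,0,0]},
    {"delta_pos": [0,0,0],"dr": [0,0,0]}
  ]
}}

```text
time: 5.42
tool_pos: [0.4856, 0.3156, 0.0629]
tcp_rot: [3.139, 0.08, -0.004]
wrist_force: [5.2, -1.1, -20.8]
width: 0.253
```

```bash
python3 st.py
```

```text
t 5.42 pos [0.4856 0.3156 0.0629] xyaw 0.0507 zaxis [-0.0022 -0.0016 -1.    ] F [  5.2  -1.1 -20.8] w 0.253
```

Request:
{"op": "carry_out", "data": {
  "deltas": [
    {"delta_pos": [0.0006,0,0.002],"dr": [0,0,0]},
    {"delta_pos": [0,-0.003,0],"dr": [0,0,0]},
    {"delta_pos": [0,-0.002,0],"dr": [0,0,0]},
    {"delta_pos": [0,-0.001,0],"dr": [0,0,0]},
    {"delta_pos": [0,0,0],"dr": [0,0,0]}
  ]
}}

```text
time: 6.05
tool_pos: [0.4856, 0.3158, 0.0626]
tcp_rot: [3.129, 0.082, -0.007]
wrist_force: [0.2, -22.4, -4.1]
width: 0.247
```

```bash
python3 st.py
```

```text
t 6.05 pos [0.4856 0.3158 0.0626] xyaw 0.0523 zaxis [-0.0043 -0.0113 -0.9999] F [  0.2 -22.4  -4.1] w 0.247
```

Request:
{"op": "carry_out", "data": {
  "deltas": [
    {"delta_pos": [0,0.0045,0.0],"dr": [0,0,0]},
    {"delta_pos": [0,0,0],"dr": [0,0,0]}
  ]
}}

```text
time: 6.3
tool_pos: [0.4857, 0.3157, 0.0627]
tcp_rot: [3.137, 0.079, -0.005]
wrist_force: [-2.7, -9.0, -8.0]
width: 0.247
```

Request:
{"op": "carry_out", "data": {
  "deltas": [
    {"delta_pos": [0,0,0],"dr": [0,0,0]},
    {"delta_pos": [0,0,0],"dr": [0,0,0]},
    {"delta_pos": [0,0,0],"dr": [0,0,0]},
    {"delta_pos": [0,0,0],"dr": [0,0,0]},
    {"delta_pos": [0,0,0],"dr": [0,0,0]},
    {"delta_pos": [0,0,-0.04],"dr": [0,0,0]},
    {"delta_pos": [0,0,-0.05],"dr": [0,0,0]},
    {"delta_pos": [0,0,-0.05],"dr": [0,0,0]},
    {"delta_pos": [0,0,0],"dr": [0,0,0]},
    {"delta_pos": [0,0,0],"dr": [0,0,0]}
  ],
  "grip": 1
}}

```text
time: 7.55
tool_pos: [0.4869, 0.3172, 0.2025]
tcp_rot: [3.141, 0.079, -0.0]
wrist_force: [-0.3, 0.7, 0.6]
width: 0.999
```

```bash
python3 st.py; python3 snap.py wrist w2
```

```text
t 7.55 pos [0.4869 0.3172 0.2025] xyaw 0.0502 zaxis [-2.e-04 -1.e-04 -1.e+00] F [-0.3  0.7  0.6] w 0.999
```

View pics/w2.png

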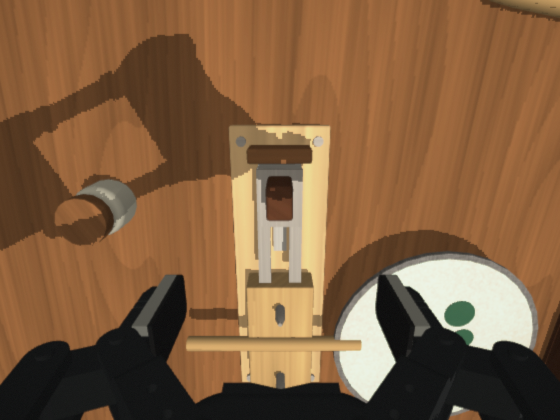

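The slide is out against its stop: the block is at (280,198) by the dark end bar, and the prong tips end at row 283, off the lower half. Next is the long half.

Request:
{"op": "carry_out", "data": {
  "deltas": [
    {"delta_pos": [0,0,0],"dr": [0,0,0.17]},
    {"delta_pos": [0.0126,0.0475,0],"dr": [0,0,0]},
    {"delta_pos": [0.0126,0.0475,0],"dr": [0,0,0]},
    {"delta_pos": [0.0126,0.0475,0],"dr": [0,0,0]},
    {"delta_pos": [0.0126,0.0475,0],"dr": [0,0,0]},
    {"delta_pos": [0.0126,0.0475,0],"dr": [0,0,0]},
    {"delta_pos": [0.0126,0.0475,0],"dr": [0,0,0]},
    {"delta_pos": [0.0126,0.0475,0],"dr": [0,0,0]},
    {"delta_pos": [0.0126,0.0475,0],"dr": [0,0,0]},
    {"delta_pos": [0.0126,0.0475,0],"dr": [0,0,0]}
  ]
}}

```text
time: 8.85
tool_pos: [0.5473, -0.1218, 0.2002]
tcp_rot: [-3.135, 0.188, 0.006]
wrist_force: [0.3, 0.2, -0.6]
width: 0.996
```

Request:
{"op": "carry_out", "data": {
  "deltas": [
    {"delta_pos": [0.0126,0.0475,0],"dr": [0,0,0]},
    {"delta_pos": [0,0,0],"dr": [0,0,0]},
    {"delta_pos": [0,0,0],"dr": [0,0,0]},
    {"delta_pos": [0,0,0],"dr": [0,0,0]}
  ]
}}

```text
time: 9.35
tool_pos: [0.5549, -0.1679, 0.2018]
tcp_rot: [-3.135, 0.186, 0.003]
wrist_force: [-0.5, 0.6, 1.0]
width: 0.999
```

```bash
python3 st.py; python3 snap.py wrist w3
```

```text
t 9.35 pos [ 0.5549 -0.1679  0.2018] xyaw -0.1186 zaxis [-0.0017  0.001  -1.    ] F [-0.5  0.6  1. ] w 0.999
```

View pics/w3.png

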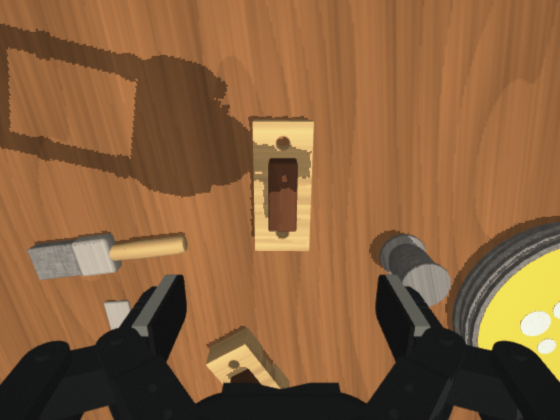

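Run:
```python
from h import *
f=cv2.imread("pics/w3.png")[:,:,::-1]
a=cv2.resize(f[110:190,240:330,::-1],None,fx=6,fy=6,interpolation=cv2.INTER_CUBIC)
crop(f,235,110,95,90,6,"w3a.png");crop(f,235,175,95,90,6,"w3b.png")
```

```text
(no output)
```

View pics/w3a.png

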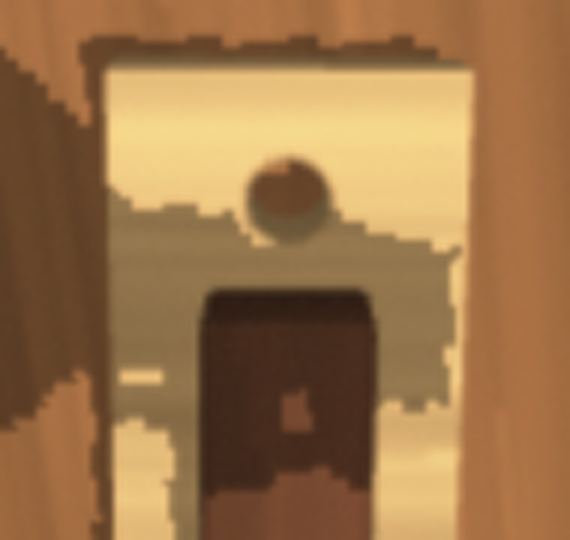

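View pics/w3b.png

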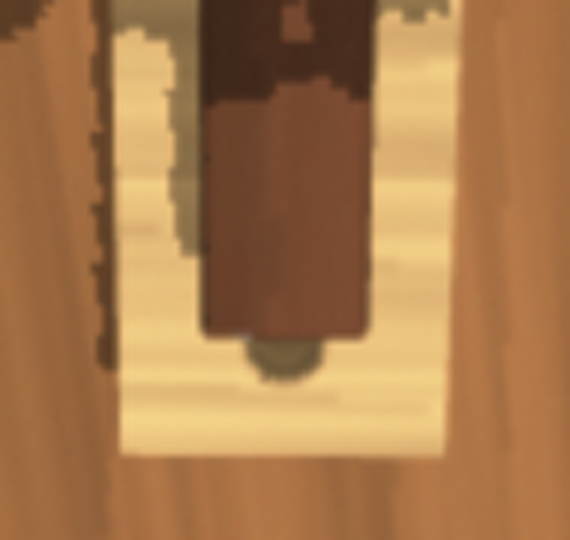

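Run:
```python
from fit import *
import pickle
K,T=pickle.load(open("pics/w3.pkl","rb"))
h=.03
P=[[-.028,.065,h],[.028,.065,h],[-.028,-.065,h],[.028,-.065,h],[0,.045,h],[-.013,-.032,.06],[.013,-.032,.06]]
uv=np.r_[uc([(105,67),(474,69)],6,(235,110)),uc([(120,455),(445,456)],6,(235,175)),uc([(288,200)],6,(235,110)),uc([(200,337),(371,337)],6,(235,175))]
x,r=fit([(K,T,P,uv)],[.555,-.17,-.12]);print(x.round(4),r.round(1).tolist())
```

```text
[ 0.5566 -0.1713 -0.1249] [[0.0, -0.3], [-0.1, -0.3], [0.1, -0.5], [0.0, -0.3], [0.0, -0.1], [0.0, 0.9], [-0.2, 1.1]]
```

Request:
{"op": "carry_out", "data": {
  "deltas": [
    {"delta_pos": [0.002,0.003,0.05],"dr": [0,0,0.006]},
    {"delta_pos": [0,0,0.05],"dr": [0,0,0]},
    {"delta_pos": [0,0,0.04],"dr": [0,0,0]},
    {"delta_pos": [0,0,0.027],"dr": [0,0,0]},
    {"delta_pos": [0,0,0],"dr": [0,0,0]},
    {"delta_pos": [0,0,0],"dr": [0,0,0]}
  ]
}}

```text
time: 10.15
tool_pos: [0.5582, -0.1721, 0.037]
tcp_rot: [3.135, -0.196, 0.003]
wrist_force: [0.4, 0.2, 0.0]
width: 0.998
```

Request:
{"op": "carry_out", "data": {
  "deltas": [
    {"delta_pos": [0,0,0],"dr": [0,0,0]},
    {"delta_pos": [0,0,0],"dr": [0,0,0]},
    {"delta_pos": [0,0,0],"dr": [0,0,0]},
    {"delta_pos": [0,0,0],"dr": [0,0,0]},
    {"delta_pos": [0,0,0],"dr": [0,0,0]},
    {"delta_pos": [0,0,0],"dr": [0,0,0]},
    {"delta_pos": [0,0,0],"dr": [0,0,0]},
    {"delta_pos": [0,0,0],"dr": [0,0,0]}
  ],
  "grip": 0,
  "force": 60
}}

```text
time: 11.15
tool_pos: [0.5576, -0.1728, 0.0366]
tcp_rot: [3.135, -0.198, 0.001]
wrist_force: [-1.7, 0.7, 5.3]
width: 0.291
```

```bash
python3 st.py
```

```text
t 11.15 pos [ 0.5576 -0.1728  0.0366] xyaw -0.1259 zaxis [ 9.e-04 -4.e-04 -1.e+00] F [-1.7  0.7  5.3] w 0.291
```

Request:
{"op": "carry_out", "data": {
  "deltas": [
    {"delta_pos": [0,0,-0.02],"dr": [0,0,0]},
    {"delta_pos": [0,0,-0.04],"dr": [0,0,0]},
    {"delta_pos": [0,0,-0.05],"dr": [0,0,0]},
    {"delta_pos": [0,0,-0.03],"dr": [0,0,0]},
    {"delta_pos": [0,0,0],"dr": [0,0,-0.09]},
    {"delta_pos": [0,0,0],"dr": [0,0,-0.088]},
    {"delta_pos": [0,0,0],"dr": [0,0,0]},
    {"delta_pos": [0,0,0],"dr": [0,0,0]}
  ]
}}

```text
time: 12.15
tool_pos: [0.5568, -0.1724, 0.1757]
tcp_rot: [-3.14, -0.08, 0.001]
wrist_force: [0.3, 1.5, -3.0]
width: 0.292
```

```bash
python3 st.py; python3 snap.py wrist w4
python3 - <<'E'
from h import *
f=cv2.imread("pics/w4.png")[:,:,::-1]
crop(f,215,180,140,120,5,"w4a.png")
E
```

```text
t 12.15 pos [ 0.5568 -0.1724  0.1757] xyaw 0.0507 zaxis [-5.e-04  2.e-04 -1.e+00] F [ 0.3  1.5 -3. ] w 0.292
```

View pics/w4.png

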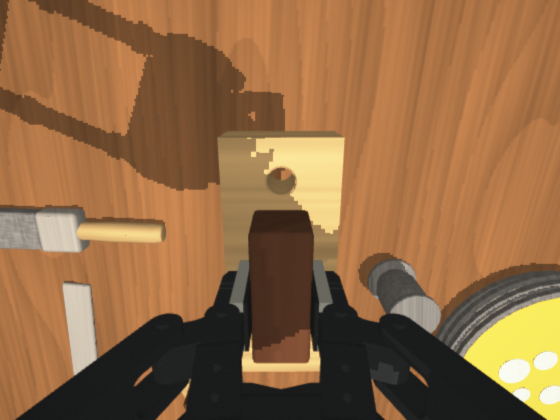

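Run:
```python
from h import *
f=cv2.imread("pics/w4.png")[:,:,::-1]
crop(f,210,120,140,120,5,"w4a.png");crop(f,220,330,130,50,6,"w4b.png")
```

```text
(no output)
```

View pics/w4a.png

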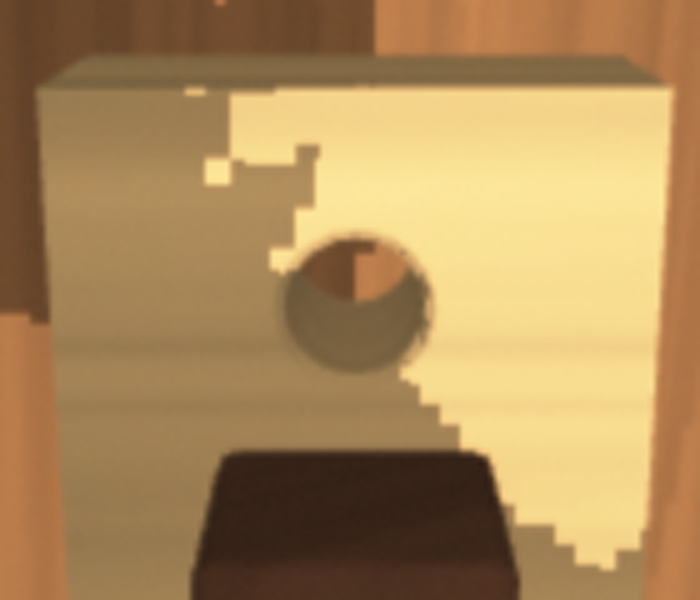

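View pics/w4b.png

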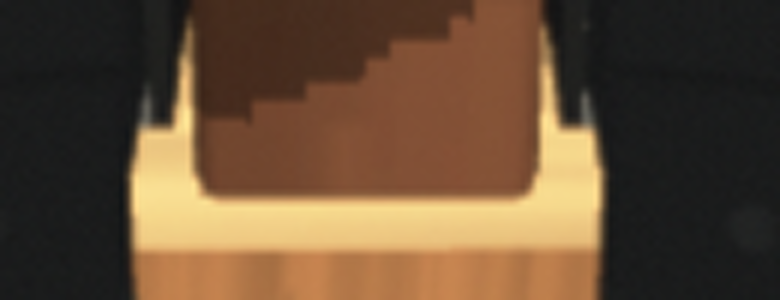

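```bash
cat > held.py <<'E'
from fit import *
import pickle
c=bot.read_camera("wrist");K=c["K"];H=c["hand_eye"]
a=lambda p:uc(p,5,(210,120)); b=lambda p:uc(p,6,(220,330))
h=.03
P=np.array([[-.028,.065,0],[.028,.065,0],[0,.045,0],[-.028,.065,-h],[.028,.065,-h],[-.013,.032,h],[.013,.032,h],[-.013,-.032,h],[.013,-.032,h],[0,-.065,0]])
uv=np.r_[a([(38,88),(672,88),(357,303),(92,56),(628,56),(192,569),(519,569)]),b([(194,198),(539,198)]),b([(367,251)])]
M0=np.diag([1,-1,-1.])  # plate axes -> tool axes
def g(p):
    Q=P@(R.from_rotvec(p[3:]).as_matrix()@M0).T+p[:3]
    r=pr(K,H,Q)-uv; r[-1,0]=0; return r.ravel()
s=least_squares(g,[0,0,.007,0,0,0],loss="soft_l1")
print("plate centre in tool",s.x[:3].round(4),"rot",s.x[3:].round(4));print(g(s.x).reshape(-1,2).round(1).tolist())
E
python3 held.py
```

```text
plate centre in tool [ 0.0009 -0.0004  0.0082] rot [ 0.004   0.0088 -0.0017]
[[0.5, 0.3], [0.2, 0.2], [-0.1, 1.2], [0.3, -0.2], [-0.8, -0.3], [-0.9, -0.7], [0.4, -0.6], [0.1, 0.6], [0.0, 0.9], [0.0, -2.1]]
```

Request:
{"op": "carry_out", "data": {
  "deltas": [
    {"delta_pos": [-0.0057,-0.0398,0],"dr": [0,0,0]},
    {"delta_pos": [-0.0057,-0.0398,0],"dr": [0,0,0]},
    {"delta_pos": [-0.0057,-0.0398,0],"dr": [0,0,0]},
    {"delta_pos": [-0.0057,-0.0398,0],"dr": [0,0,0]},
    {"delta_pos": [-0.0057,-0.0398,0],"dr": [0,0,0]},
    {"delta_pos": [-0.0057,-0.0398,0],"dr": [0,0,0]},
    {"delta_pos": [-0.0057,-0.0398,0],"dr": [0,0,0]},
    {"delta_pos": [-0.0057,-0.0398,0],"dr": [0,0,0]},
    {"delta_pos": [0,0,0],"dr": [0,0,-0.0015]},
    {"delta_pos": [0,0,0],"dr": [0,0,0]}
  ]
}}

```text
time: 13.5
tool_pos: [0.495, 0.1429, 0.1757]
tcp_rot: [3.14, 0.085, -0.0]
wrist_force: [0.6, -0.1, -3.4]
width: 0.297
```

Request:
{"op": "carry_out", "data": {
  "deltas": [
    {"delta_pos": [0,0,0.04],"dr": [0,0,0]},
    {"delta_pos": [0,0,0.01],"dr": [0,0,0]},
    {"delta_pos": [0,0,0],"dr": [0,0,0]},
    {"delta_pos": [0,0,0],"dr": [0,0,0]}
  ]
}}

```text
time: 14.0
tool_pos: [0.4961, 0.1429, 0.127]
tcp_rot: [-3.14, -0.083, -0.003]
wrist_force: [1.0, -0.2, -3.1]
width: 0.296
```

```bash
python3 st.py; python3 snap.py wrist w5;python3 snap.py side d5;python3 snap.py scene s5
python3 - <<'E'
from h import *
f=cv2.imread("pics/d5.png")[:,:,::-1];crop(f,215,200,130,130,4.5 and 4,"d5a.png")
f=cv2.imread("pics/s5.png")[:,:,::-1];crop(f,270,95,120,110,5,"s5a.png")
E
```

```text
t 14.0 pos [0.4961 0.1429 0.127 ] xyaw 0.0529 zaxis [ 1.9e-03  4.0e-04 -1.0e+00] F [ 1.  -0.2 -3.1] w 0.296
```

View pics/w5.png

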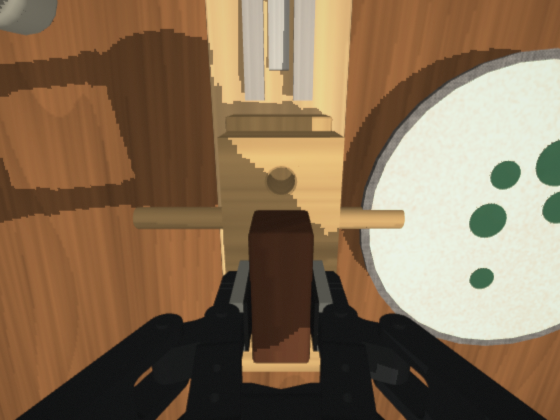

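View pics/d5a.png

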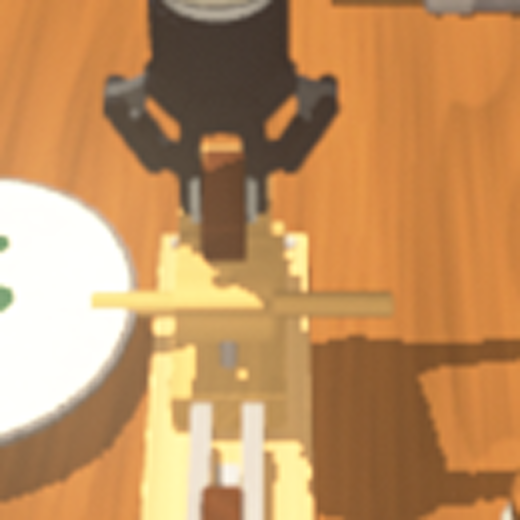

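View pics/s5a.png

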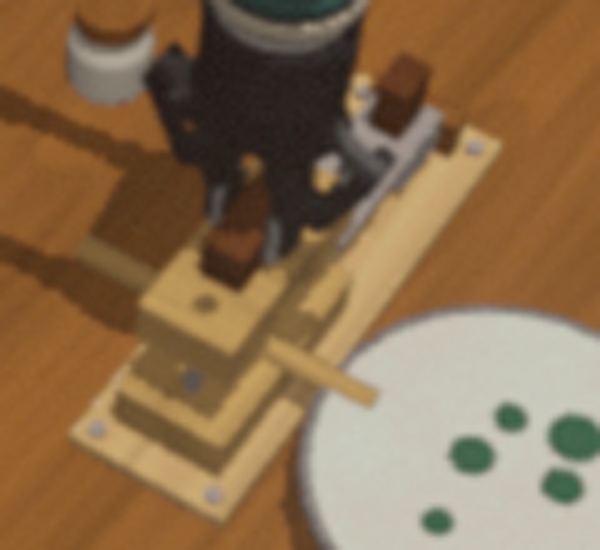

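Run:
```python
from h import *
f=cv2.imread("pics/s5.png")[:,:,::-1];crop(f,285,135,55,50,12,"s5b.png")
f=cv2.imread("pics/s5.png")[:,:,::-1]
f=cv2.imread("pics/scene0.png")[:,:,::-1];crop(f,285,135,55,50,12,"s0b.png")
f=cv2.imread("pics/w5.png")[:,:,::-1];crop(f,205,100,150,100,5,"w5a.png")
```

```text
(no output)
```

View pics/s5b.png

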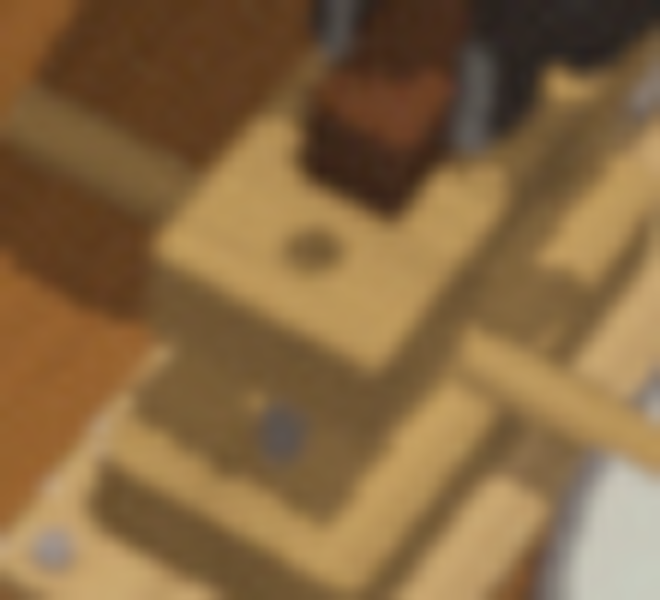

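View pics/s0b.png

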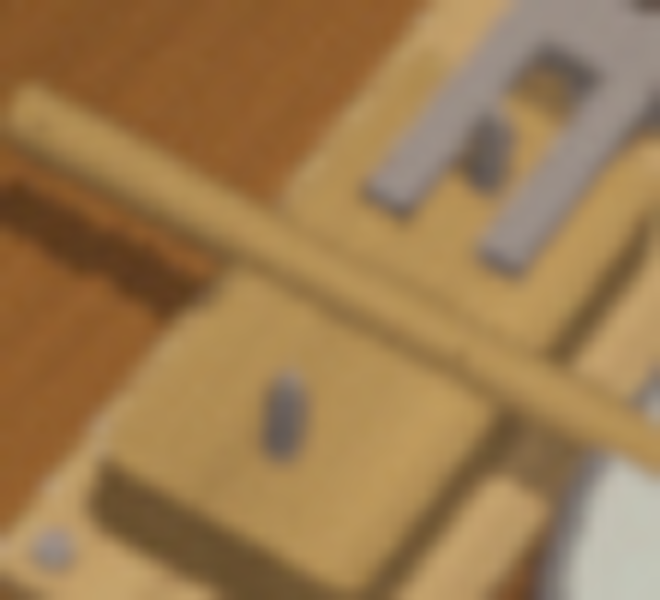

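View pics/w5a.png

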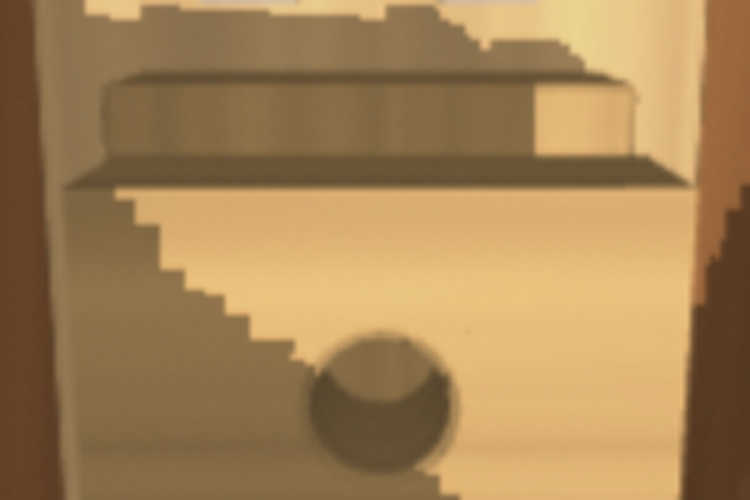

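Run:
```python
from fit import *
import pickle
K,T=pickle.load(open("pics/s5.pkl","rb"));q=lambda p,z:bp(K,T,uc(p,12,(285,135)),z)
yw=.0525;Rm=np.array([[np.cos(yw),np.sin(yw)],[-np.sin(yw),np.cos(yw)]])
zt=.120
print("scene: hole-tip (press axes)",(Rm@(q((312,250),zt)-q((290,380),.072))[:2]).round(4))
mp=(q((157,250),zt)+q((374,370),zt))/2;ms=(q((105,462),.045)+q((350,592),.045))/2
print("scene edge: plate-seat, expect 0,+.005",(Rm@(mp-ms)[:2]).round(4), np.linalg.norm(q((157,250),zt)-q((374,370),zt)).round(4),np.linalg.norm(q((105,462),.045)-q((350,592),.045)).round(4))
K,T=pickle.load(open("pics/w5.pkl","rb"));q=lambda p,z:bp(K,T,uc(p,5,(205,100)),z)
a,b,c,d=q((63,187),zt),q((692,187),zt),q((103,84),.045),q((632,84),.045)
print("wrist edge, expect 0,-.005",(Rm@((a+b-c-d)/2)[:2]).round(4),np.linalg.norm(a-b).round(4),np.linalg.norm(c-d).round(4), "yaw",np.arctan2(*(b-a)[[1,0]]).round(4),np.arctan2(*(d-c)[[1,0]]).round(4))
```

```text
scene: hole-tip (press axes) [0.001  0.0011]
scene edge: plate-seat, expect 0,+.005 [-0.      0.0069] 0.055 0.0642
wrist edge, expect 0,-.005 [ 0.0012 -0.0046] 0.0553 0.0686 yaw 0.0526 0.0528
```

Request:
{"op": "carry_out", "data": {
  "deltas": [
    {"delta_pos": [-0.0008,0.0008,0.008],"dr": [0,0,0]},
    {"delta_pos": [0,0,0.008],"dr": [0,0,0]},
    {"delta_pos": [0,0,0.006],"dr": [0,0,0]},
    {"delta_pos": [0,0,0.004],"dr": [0,0,0]},
    {"delta_pos": [0,0,0],"dr": [0,0,0]},
    {"delta_pos": [0,0,0],"dr": [0,0,0]}
  ]
}}

```text
time: 14.9
tool_pos: [0.4945, 0.1423, 0.1]
tcp_rot: [-3.14, -0.084, -0.001]
wrist_force: [-0.3, 0.9, -3.6]
width: 0.285
```

```bash
python3 st.py
```

```text
t 14.9 pos [0.4945 0.1423 0.1   ] xyaw 0.0537 zaxis [ 3.e-04  1.e-04 -1.e+00] F [-0.3  0.9 -3.6] w 0.285
```

Request:
{"op": "carry_out", "data": {
  "deltas": [
    {"delta_pos": [0,0,0.005],"dr": [0,0,0]},
    {"delta_pos": [0,0,0.004],"dr": [0,0,0]},
    {"delta_pos": [0,0,0.004],"dr": [0,0,0]},
    {"delta_pos": [0,0,0.003],"dr": [0,0,0]},
    {"delta_pos": [0,0,0],"dr": [0,0,0]},
    {"delta_pos": [0,0,0],"dr": [0,0,0]}
  ]
}}

```text
time: 15.65
tool_pos: [0.4943, 0.1423, 0.0838]
tcp_rot: [3.14, 0.084, 0.0]
wrist_force: [-0.2, 0.1, -2.9]
width: 0.29
```

```bash
python3 st.py
```

```text
t 15.65 pos [0.4943 0.1423 0.0838] xyaw 0.0537 zaxis [ 1.e-04  0.e+00 -1.e+00] F [-0.2  0.1 -2.9] w 0.29
```

Request:
{"op": "carry_out", "data": {
  "deltas": [
    {"delta_pos": [0,0,0.0015],"dr": [0,0,0]},
    {"delta_pos": [0,0,0.001],"dr": [0,0,0]},
    {"delta_pos": [0,0,0.0005],"dr": [0,0,0]},
    {"delta_pos": [0,0,0],"dr": [0,0,0]},
    {"delta_pos": [0,0,0],"dr": [0,0,0]}
  ]
}}

```text
time: 16.27
tool_pos: [0.4944, 0.1423, 0.0816]
tcp_rot: [-3.14, -0.084, -0.0]
wrist_force: [-3.2, -1.5, 6.2]
width: 0.289
```

```bash
python3 st.py
```

```text
t 16.27 pos [0.4944 0.1423 0.0816] xyaw 0.0538 zaxis [ 2.e-04  0.e+00 -1.e+00] F [-3.2 -1.5  6.2] w 0.289
```

Request:
{"op": "carry_out", "data": {
  "deltas": [
    {"delta_pos": [0,0,0.0005],"dr": [0,0,0]},
    {"delta_pos": [0,0,0.0003],"dr": [0,0,0]},
    {"delta_pos": [0,0,0],"dr": [0,0,0]},
    {"delta_pos": [0,0,0],"dr": [0,0,0]},
    {"delta_pos": [0,0,0],"dr": [0,0,0]}
  ]
}}

```text
time: 16.9
tool_pos: [0.4944, 0.1423, 0.0816]
tcp_rot: [3.14, 0.084, 0.0]
wrist_force: [-6.3, -2.1, 10.5]
width: 0.288
```

```bash
python3 st.py;python3 snap.py side d6;python3 snap.py scene s6;python3 snap.py wrist w6
python3 - <<'E'
from h import *
a=cv2.imread("pics/d6.png")[:,:,::-1];crop(a,215,200,130,130,4,"d6a.png")
a=cv2.imread("pics/s6.png")[:,:,::-1];crop(a,270,95,120,110,5,"s6a.png")
E
python3 st.py
```

```text
t 16.9 pos [0.4944 0.1423 0.0816] xyaw 0.0537 zaxis [ 1.e-04 -0.e+00 -1.e+00] F [-6.3 -2.1 10.5] w 0.288
t 17.05 pos [0.4944 0.1423 0.0816] xyaw 0.0537 zaxis [ 1.e-04 -0.e+00 -1.e+00] F [-6.1 -0.8 10. ] w 0.294
```

View pics/s6a.png

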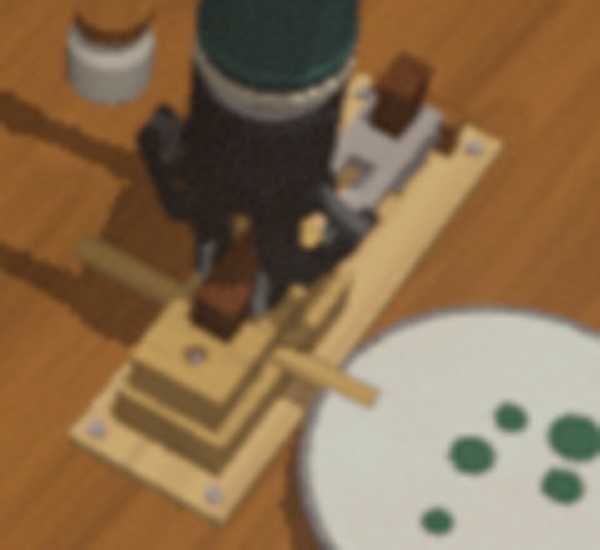

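View pics/w6.png

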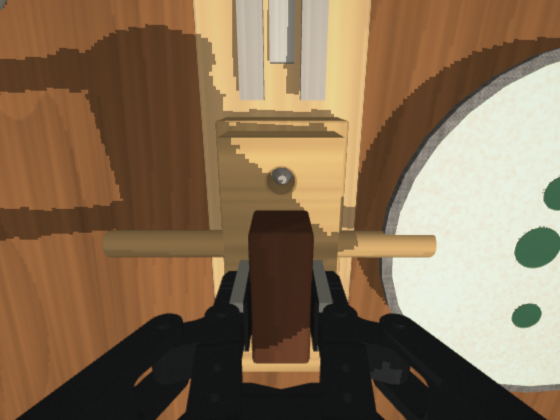

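View pics/d6a.png

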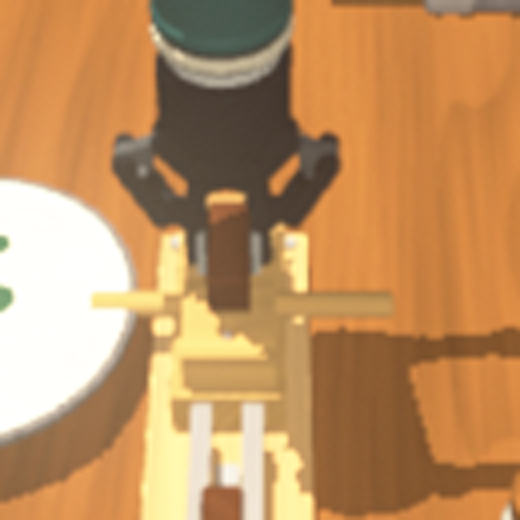

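Both dowel tips show inside the holes, at wrist (282,180) and scene crop (195,355), and the plate looks flush on the block. I'll press slightly harder and let it settle.

Request:
{"op": "carry_out", "data": {
  "deltas": [
    {"delta_pos": [0.0004,0,0.0005],"dr": [0,0,0]},
    {"delta_pos": [0,0,0],"dr": [0,0,0]},
    {"delta_pos": [0,0,0],"dr": [0,0,0]},
    {"delta_pos": [0,0,0],"dr": [0,0,0]},
    {"delta_pos": [0,0,0],"dr": [0,0,0]},
    {"delta_pos": [0,0,0],"dr": [0,0,0]},
    {"delta_pos": [0,0,0],"dr": [0,0,0]},
    {"delta_pos": [0,0,0],"dr": [0,0,0]}
  ]
}}

```text
time: 18.05
tool_pos: [0.4944, 0.1423, 0.0816]
tcp_rot: [3.14, 0.084, -0.001]
wrist_force: [-8.0, -2.5, 15.0]
width: 0.293
```

```bash
python3 st.py
```

```text
t 18.05 pos [0.4944 0.1423 0.0816] xyaw 0.0538 zaxis [-7.e-04 -1.e-04 -1.e+00] F [-8.  -2.5 15. ] w 0.293
```

```bash
python3 -c "
from workcell import bot
print(bot.finish_job())"; python3 st.py
```

```text
the job is handed in; nothing more can be done
None
the job is handed in; nothing more can be done
```

I pulled the lock slide to its end stop and fitted the long upper half over both dowels. I then pressed it down and handed the job in at about 18 s, still holding it. No verdict was reported.

**Slide:** it stopped against about 22 N after roughly 57 mm of measured travel. Pictures after the pull and after seating show the fork clear of the lower half. In the first measurement the slide seemed to start about 4 mm out. That would explain why the travel was short of 60 mm, but I did not measure its final position to the millimetre.

**Seating:** contact came at a TCP height of 81.6 mm, exactly where flush was expected. Both dowel tips show inside their holes. The plate is within about 1 mm of centre and turned about 0.002 rad from the press.

**Push:** the last reading was 15 N straight down and steady, with the fingers gripping the rib at a 60 N setting. A side load of about 8 N along x built up as I pressed and I left it, because nothing shifted.

**Disagreement:** the fixed cameras and the wrist camera differed by about 3 mm on where the press is. I used the wrist measurements and corrected by about 1 mm from the hole and dowel positions before lowering.

**Bystanders:** I did not touch the short half, brush, reel, jar or rule. I did not re-measure them at the end.

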